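Slide the dish carrier over the step into the warm hood

TASK

Put the blue dish carrier away in the warm hood: lift its leading end by the handle and rest it on the edge of the warm plate while its tail stays on the bench, then take it by the tail handle, push it up over the step and slide it between the rails until it is pressed, firmly but gently, against the two rubber buffers at the back, lying flat with all of it on the plate, and let go. Never carry it in the air or tip it steeply, do not force it against the step or press it down hard, do not ram the buffers or knock the hood, and leave the things standing around it alone.

Things in the scene. Friction and masses are not known exactly. Their poses are not given: they have to be found in the camera images.
- carrier: Low blue and white dish carrier with a clear lid, 200 mm long (its x), 130 mm wide (y), body 45 mm high, 0.65 to 0.9 kg, weight central; too wide to grip by the body. Origin: centre of its underside; +x points to the leading end (nose), which faces the hood's open front; z up. Slides with about 3 to 7 N. A black bow handle stands on top near each end.
- nose (a point): Middle of the carrier's lower leading edge (100 mm from its origin along +x, at the underside)
- tail (a point): Middle of the carrier's lower trailing edge (100 mm from its origin along -x, at the underside)
- nose_bar (a point): Middle of the leading handle's round bar, where to grip it: 75 mm from the carrier's origin along +x and 78 mm above its underside (33 mm above the lid). The bar is 12 mm thick and 90 mm long, along the carrier's y. Gripped across, it lets the carrier pivot about it.
- tail_bar (a point): Middle of the trailing handle's bar, the same as the leading one but 75 mm along -x
- hood: Fixed white warm plate, clear acrylic hood over its rear. Origin: on the bench under the middle of the plate's front edge; +x is the way in, z up. Plate 20 mm high (a square step), 250 mm wide (y), x = 0 to 275 mm; open above up to x = 145 mm, then clear side panes, rear pane and a roof 158 to 164 mm above the bench.
- sill: Stiff steel trim along the plate's front edge, x = 0 to 12 mm, top 20 mm above the bench, flush with the plate. Origin and axes as the hood. Behind it on the plate two aluminium guide rails, 10 mm high, run along x from 55 to 195 mm, inner faces at y = +71 and -71 mm (6 mm of play each side of the carrier); flared ends reach y = 85 mm at x = 27 mm.
- stop: Stop at the back of the plate: a fixed dark bracket carrying an orange bar with two rubber buffers (45 mm either side of the middle, 11 mm above the plate), clamped so that it does not give. Only the bracket's pose is reported (origin: plate height, middle; axes as the hood): the buffer faces, where the nose comes to rest, lie anywhere 19 to 41 mm before it, to be found by feel.
- logger: Small white temperature logger, 34 x 22 x 44 mm, standing on the plate beside a rail; leave alone. Origin under its centre
- marker: White marker pen with a blue cap, 137 x 13 x 13 mm along its x, lying on the bench beside the carrier; leave alone. Origin at its underside, near the middle
- timer: White flat timer, 62 x 62 x 18 mm, lying on the bench beside the carrier; leave alone. Origin under its centre
- dishes: Stack of three glass dishes, 62 mm wide, 47 mm high; leave alone. Origin under its centre
- tip_box: Grey box of yellow pipette tips, 125 x 85 x 48 mm; leave alone. Origin under its centre
- bottle: White bottle with a red cap, 68 mm wide, 170 mm high; leave alone. Origin under its centre
- tube_rack: Blue rack of capped tubes, 200 x 95 x 89 mm; leave alone. Origin under its centre

How it is judged (in metres and radians):
On the way, in this order (a step that is already met when the one before it is completed fails the run):
1. The carrier's leading end rests on the plate's front edge (at least 10 mm past it, bearing on it with more than 1 N) while its tail is still on the bench (within 8 mm of it) (x of nose in the frame of hood above 0.01 m and contact force between carrier and sill above 1 N and height (world z) of tail below 0.008 m), for 0.2 s.
2. The whole carrier is on the plate, flat, and is pressed against the stops with more than 4 N (contact force between carrier and stop above 4 N and x of tail in the frame of hood above 0.004 m and angle between carrier's own z axis and vertical below 0.06 rad), for 0.2 s.
At the end, for the whole second after the job is handed in: The carrier rests flat on the plate (both lower edges within 4 mm of the plate's height), all of it behind the front edge, its nose within 3 mm of the buffer faces (which stand 13 mm before the middle of the orange bar) and square to the hood within 2 degrees, at rest and let go (x of orange_bar in the frame of carrier below 0.116 m and x of tail in the frame of hood above 0.004 m and z of each of nose, tail in the frame of hood below 0.024 m and z of tail in the frame of hood above 0.016 m and angle between the x axis of carrier and the x axis of hood, either way round below 0.035 rad and linear speed of carrier below 0.01 m/s); the robot touches nothing.
It fails at once if The carrier is forced against the step or pressed down on it: more than 25 N between it and the plate's front edge (contact force between carrier and sill above 25 N).
It fails at once if The stops are rammed: more than 20 N (contact force between carrier and stop above 20 N).
It fails at once if The carrier is tipped more than 20 degrees, or carried: both its ends more than 32 mm above the bench (angle between carrier's own z axis and vertical above 0.35 rad or height (world z) of each of nose, tail above 0.032 m).
It fails at once if The robot knocks the hood with more than 15 N (contact force between any of the fingers, the arm and hood above 15 N).
It fails at once if A thing standing around is moved by more than 20 mm (distance of any of logger, marker, timer, dishes, tip_box, bottle, tube_rack from where it was at the start of the episode above 0.02 m).
It also fails if it takes over 72 s, if anything falls off the work surface, if the arm or the gripper's body presses on something with over 40 N, if the wrist force passes 120 N, or if a joint passes its speed limit or range.

ROBOT

A 6-joint arm with a two-finger parallel gripper is mounted at the origin on the work surface. World frame = base frame: x ahead of the robot, y to its left, z up, the work surface at z = 0. Lengths are in mm, angles in rad, forces in N, time in s.
With the tool pointing down it reaches from about 275 to 725 mm from the base axis. Payload 5.6 kg.
Tool frame: the origin (TCP) lies at the very end of the fingers, on their centre line; the grasp point (between the pads) lies 19 mm behind it; z points along the fingers, y is the direction in which the jaws open and shut (so a half turn about z gives the same grasp; the last joint's range is limited). The gripper opens to 85 mm and grips with 20 to 120 N. Pads are 22 mm wide; open, the fingers measure 114 mm over their backs; the gripper's body (76 mm by 85 mm) begins 54 mm behind the grasp point. The pads swing forward as they close: fully open they stand 13 mm farther back than shut.
Start: joints at [1.501, 0.255, 0.108, 0, -1.424, -0.285], TCP at [191.044, 515.747, 231.283] pointing down, gripper open.
Joint ranges: [-2.95, 2.95], [-1.21, 1.97], [-1.09, 1.5], [-2.87, 1.71], [-2.94, -0.07], [-3.05, 3.05]. Speed limits (rad/s): [2.57, 2.57, 3.14, 3.14, 3.14, 3.14].

INTERFACE

Orientations are given as a rotation vector (axis times angle).
In Python, from cell import arm gives the robot as it stands. The module is installed in compiled form; this text tells all that it offers.
- The arm moves only by the tool drive_tool, never from a script. Its argument "moves" is a list of rows, each an object with "claw": the closure, from 0 (fully open) to 1 (shut); "slide": the shift along the tool's x, y, z as a fraction of full scale, a list of three; "turn": the turn about the tool's z as a fraction of full scale. In form: [{"claw": claw, "slide": [x, y, z], "turn": turn}, ...]. A call has 1 to 20 rows; each row shifts and turns the commanded pose from where the row before left it, along the tool's axes as they then stand; what a row does not reach is not made up. Full scale, the value 1, is 2 cm for a shift and 0.12 rad for a turn. A row lasts 1/10 s, in which the tool goes at most 50 mm and 8.59 degrees, less where a joint would pass 70% of its speed; a pose out of reach is approached as far as the arm can. A call with a number of a shift or a turn outside -1 to 1 is refused whole. A call with a gripper value outside its range is refused whole. The fingers move at their own pace and stop on an object; the grip force is fixed at half the most. Time passes only in rows, so rows that do not move let the fingers close. It gives the time, the measured TCP pose, the force and the opening at its end, in the units of the state.
- arm.state(): the state, without advancing time (a new reading comes with each control period).
- arm.camera(name): name is "side" or "top" or "wrist"; returns a dict with "image" (480x640x3 uint8, blue, green, red), "fov_y" (degrees; the focal length in pixels is half the picture's height over the tangent of half this angle, whatever the lens; pixels are square), "cx", "cy" (the principal point, pixels), "view" (4x4, takes a point from world to camera coordinates). Camera axes: x right, y up, looking along -z (the intrinsics and any distortion apply to the point x, -y, -z); pixel columns grow to the right and rows downward; lengths in mm; the calibration is good to about 2 mm. A picture is of the moment at which its call begins. There is no depth.
- arm.finish_job(): hands the job in, once; it reports no verdict.
The state is a dict: "time_s": time; "q": joint angles; "joint_velocities": joint speeds; "joint_torque": joint torques, N m; "tcp_pos": TCP position; "orientation": TCP orientation; "force": force on the tool from outside, world axes, zero at the start; "wrist_torque": the same for the moment, N m; "width": finger opening in mm.
Only numpy, scipy, OpenCV 4.12 (cv2) and the standard library are available. Lean on these libraries where they do the work, as an engineer would, in place of code of your own. Each camera call takes 0.05 s, during which the arm holds its last target. There are 200 camera calls.

## Working session

There is one attempt and no reset: what is moved stays moved. The work goes in short steps, Python scripts to look and compute and a tool call to move; the robot and the scene stay as the last step left them, time stands still between calls to the robot, and variables do not carry over. Pictures are saved under pics/ and viewed, about 8 in all and at most 12, crops included, and the job is handed in when it is done.

Besides the shell and the picture viewer there is one more tool, called after "Call:" by a JSON object that holds its "op" and its "data", one argument or row to a line. drive_tool: Moves the arm, as the interface text tells. Its arguments: {"type":"object","properties":{"moves":{"type":"array","items":{"type":"object","properties":{"claw":{"type":"number"},"slide":{"type":"array","items":{"type":"number","minimum":-1,"maximum":1}},"turn":{"type":"number","minimum":-1,"maximum":1}}}}},"required":["moves"]}

```bash
mkdir -p pics
cat > h.py <<'E'
import numpy as np,cv2
from cell import arm
def snap(n,f=None):
    c=arm.camera(n)
    if f: cv2.imwrite('pics/'+f,c['image'])
    return c
def ray(c,u,v):
    V=np.array(c['view']);f=240/np.tan(np.radians(c['fov_y'])/2)
    d=np.array([(u-c['cx'])/f,-(v-c['cy'])/f,-1]);R=V[:3,:3]
    return -R.T@V[:3,3],R.T@d
def onz(c,u,v,z):
    o,d=ray(c,u,v);return o+d*(z-o[2])/d[2]
def proj(c,p):
    V=np.array(c['view']);f=240/np.tan(np.radians(c['fov_y'])/2)
    q=V[:3,:3]@np.array(p,float)+V[:3,3];return c['cx']-f*q[0]/q[2],c['cy']+f*q[1]/q[2]
E
python3 - <<'E'
from h import *
a=snap('top','t1.png');b=snap('side','s1.png')
for c in(a,b):print({k:c[k] for k in c if k!='image'})
print(arm.state())
E
```

```text
{'fov_y': 44.54188293771624, 'cx': 320.9747477132378, 'cy': 225.21558816447407, 'view': array([[-1.34167457e-02, -9.99857921e-01, -1.02043776e-02,
        -8.64417321e+01],
       [ 9.99346520e-01, -1.37510454e-02,  3.34281577e-02,
        -5.17231924e+02],
       [-3.35637292e-02, -9.74921219e-03,  9.99389028e-01,
        -1.30394979e+03],
       [ 0.00000000e+00,  0.00000000e+00,  0.00000000e+00,
         1.00000000e+00]])}
{'fov_y': 47.45254677680797, 'cx': 316.36941020130547, 'cy': 239.12691239960895, 'view': array([[ 8.29988342e-01, -5.57261561e-01, -2.40604209e-02,
        -4.77056804e+02],
       [ 3.44384971e-01,  4.78042182e-01,  8.08006599e-01,
        -2.06914880e+02],
       [-4.38769123e-01, -6.78922105e-01,  5.88681945e-01,
        -1.18602457e+03],
       [ 0.00000000e+00,  0.00000000e+00,  0.00000000e+00,
         1.00000000e+00]])}
{'time_s': 0.1, 'q': array([ 1.50058055e+00,  2.55704645e-01,  1.07132977e-01, -3.86967215e-04,
       -1.42390381e+00, -2.84598050e-01]), 'joint_velocities': array([-0.00061781, -0.00160855,  0.00310033, -0.00026797,  0.00029565,
       -0.00129527]), 'joint_torque': array([-2.41232090e-03, -3.87603664e+01,  2.38474381e+01,  5.37792429e+00,
       -3.79566671e-03, -1.26522536e-06]), 'tcp_pos': array([190.88733078, 515.34450603, 230.4823541 ]), 'orientation': array([ 3.09058476e+00, -5.54207455e-01, -3.15416547e-04]), 'force': array([ 0.40192713, -0.83175958, -0.00489139]), 'wrist_torque': array([-0.04026133,  0.00935922,  0.00183965]), 'width': 85.23415871778592}
```

View pics/t1.png

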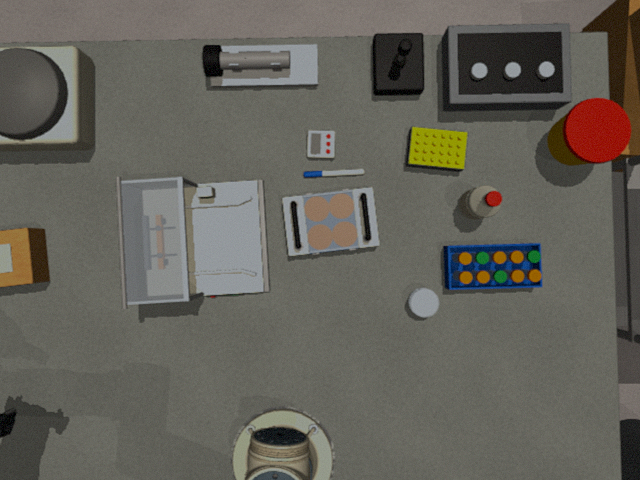

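View pics/s1.png

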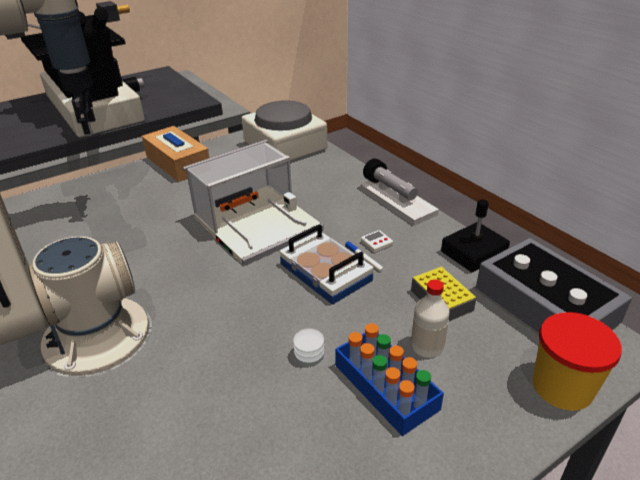

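```bash
cat > m.py <<'E'
from h import *
c=snap('top');im=c['image']
g=im.max(2);m=(g<45).astype(np.uint8);m[:, :280]=0;m[:,385:]=0;m[:180]=0;m[265:]=0
n,l,s,ce=cv2.connectedComponentsWithStats(m)
P=[]
for i in range(1,n):
    if s[i,4]>60:
        v,u=np.nonzero(l==i);r=cv2.minAreaRect(np.c_[u,v].astype(np.float32));p=onz(c,*r[0],82)
        bx=[onz(c,*q,82)[:2].round(1).tolist() for q in cv2.boxPoints(r)]
        print('bar',r,p.round(1),bx);P.append(p)
P.sort(key=lambda p:-p[1])
if len(P)==2:
    d=P[0]-P[1];print('len',np.hypot(*d[:2]),'yaw',np.arctan2(d[1],d[0]),'origin',(P[0]+P[1])/2)
cv2.imwrite('pics/crop1.png',cv2.resize(im[165:315,110:310],None,fx=4,fy=4,interpolation=cv2.INTER_CUBIC))
E
python3 m.py
```

```text
bar ((365.06927490234375, 216.5538787841797), (45.520748138427734, 5.457528114318848), 82.87498474121094) [ 530.6 -187.6   82. ] [[577.8, -176.6], [579.1, -188.1], [483.4, -198.5], [482.1, -187.0]]
bar ((295.18304443359375, 224.5377197265625), (45.511962890625, 4.728514671325684), 83.21102905273438) [515.7 -39.7  82. ] [[563.1, -29.6], [564.2, -39.5], [468.4, -49.8], [467.4, -39.8]]
len 148.63868748273592 yaw 1.6708071180624577 origin [ 523.13566207 -113.62495405   82.        ]
```

View pics/crop1.png

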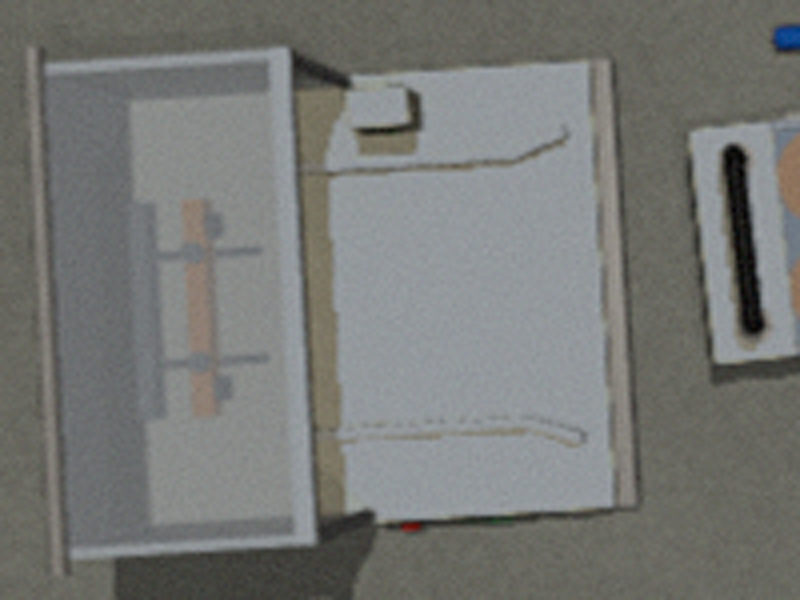

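```bash
cat >> h.py <<'E'
def st():
    s=arm.state();r=np.array(s['orientation']);R=cv2.Rodrigues(r)[0]
    print('t',round(s['time_s'],2),'tcp',s['tcp_pos'].round(1),'F',s['force'].round(1),'T',s['wrist_torque'].round(2),'w',round(s['width'],1),'xang',round(np.arctan2(R[1,0],R[0,0]),4),'z',R[:,2].round(3))
    return s,R
E
python3 - <<'E'
from h import *
c=snap('top');im=c['image']
a=onz(c,262.75,180,20);b=onz(c,269.25,291.75,20);e=a-b;print(a,b,'w',np.hypot(*e[:2]))
# hood x = edge rotated: in direction ~ +y
yaw=np.arctan2(e[1],e[0])+np.pi/2;print('edge yaw',yaw)
# subpixel edge: strongest horizontal gradient between bench & sill
g=cv2.GaussianBlur(im.astype(np.float32).sum(2),(3,3),0);pts=[]
for v in range(186,288,2):
    u0=262.75+(v-180)*6.5/111.75;us=np.arange(int(u0)-4,int(u0)+6);d=np.abs(np.diff(g[v,us]));k=d.argmax();pts.append(onz(c,us[k]+.5,v,20)[:2])
vx,vy,x0,y0=cv2.fitLine(np.float32(pts),cv2.DIST_HUBER,0,.01,.01).ravel();print('fit yaw',np.arctan2(vy,vx)+np.pi/2,x0,y0)
# orange bar by colour
hsv=cv2.cvtColor(im,cv2.COLOR_BGR2HSV);m=cv2.inRange(hsv,(3,50,80),(20,255,255));m[:, :140]=0;m[:,175:]=0;m[:200]=0;m[280:]=0
v,u=np.nonzero(m);r=cv2.minAreaRect(np.c_[u,v].astype(np.float32));print(r)
mid=(a+b)/2;hx=np.array([np.cos(yaw),np.sin(yaw)]);hy=np.array([-hx[1],hx[0]])
f=lambda p:(round((p[:2]-mid[:2])@hx,1),round((p[:2]-mid[:2])@hy,1))
print('orange',f(onz(c,*r[0],38)))
for n,uv in dict(rU=(110+420/4,165+163/4),rL=(110+430/4,165+432/4),rear=(110+50/4,0)).items(): print(n,f(onz(c,*uv,30)))
for n,p in dict(nb=(515.7,-39.7),tb=(530.6,-187.6)).items(): print(n,f(np.array(p)))
st()
E
```

```text
[618.13733135  34.72883343  20.        ] [369.90994407  22.83683312  20.        ] w 248.51208314158126
edge yaw 1.6186674138197283
fit yaw 1.6186744 494.1388 30.840744
((159.08792114257812, 240.9948272705078), (52.262603759765625, 3.3471553325653076), 86.633544921875)
orange (np.float64(233.0), np.float64(-2.4))
rU (np.float64(107.6), np.float64(-72.7))
rL (np.float64(110.3), np.float64(75.6))
rear (np.float64(289.2), np.float64(-546.2))
nb (np.float64(-69.4), np.float64(-18.4))
tb (np.float64(-217.9), np.float64(-26.2))
t 0.2 tcp [190.9 515.5 230.8] F [-0.4  0.3 -0.2] T [ 0.    0.03 -0.01] w 84.9 xang -0.3549 z [-0.    -0.001 -1.   ]
```

Call:
{"op": "drive_tool", "data": {
  "moves": [
    {"claw": 0.4, "slide": [0, 0, 0], "turn": -0.95},
    {"claw": 0.4, "slide": [0, 0, 0], "turn": -0.95},
    {"claw": 0.4, "slide": [0, 0, 0], "turn": -0.95},
    {"claw": 0.4, "slide": [0, 0, 0], "turn": -0.95},
    {"claw": 0.4, "slide": [0.446, 0.975, 0], "turn": 0},
    {"claw": 0.4, "slide": [0.446, 0.975, 0], "turn": 0},
    {"claw": 0.4, "slide": [0.446, 0.975, 0], "turn": 0},
    {"claw": 0.4, "slide": [0.446, 0.975, 0], "turn": 0},
    {"claw": 0.4, "slide": [0.446, 0.975, 0], "turn": 0},
    {"claw": 0.4, "slide": [0.446, 0.975, 0], "turn": 0},
    {"claw": 0.4, "slide": [0.446, 0.975, 0], "turn": 0},
    {"claw": 0.4, "slide": [0.446, 0.975, 0], "turn": 0},
    {"claw": 0.4, "slide": [0.446, 0.975, 0], "turn": 0},
    {"claw": 0.4, "slide": [0.446, 0.975, 0], "turn": 0},
    {"claw": 0.4, "slide": [0.446, 0.975, 0], "turn": 0},
    {"claw": 0.4, "slide": [0.446, 0.975, 0], "turn": 0},
    {"claw": 0.4, "slide": [0.446, 0.975, 0], "turn": 0},
    {"claw": 0.4, "slide": [0.446, 0.975, 0], "turn": 0},
    {"claw": 0.4, "slide": [0.446, 0.975, 0], "turn": 0},
    {"claw": 0.4, "slide": [0.446, 0.975, 0], "turn": 0}
  ]
}}

```text
time_s: 2.2
tcp_pos: [364.9, 218.6, 231.3]
orientation: [-3.137, -0.159, 0.0]
force: [-0.1, -0.1, -0.0]
width: 51.0
```

Call:
{"op": "drive_tool", "data": {
  "moves": [
    {"claw": 0.4, "slide": [0.446, 0.975, 0], "turn": 0},
    {"claw": 0.4, "slide": [0.446, 0.975, 0], "turn": 0},
    {"claw": 0.4, "slide": [0.446, 0.975, 0], "turn": 0},
    {"claw": 0.4, "slide": [0.446, 0.975, 0], "turn": 0},
    {"claw": 0.4, "slide": [0.446, 0.975, 0], "turn": 0},
    {"claw": 0.4, "slide": [0.446, 0.975, 0], "turn": 0},
    {"claw": 0.4, "slide": [0.446, 0.975, 0], "turn": 0},
    {"claw": 0.4, "slide": [0.446, 0.975, 0], "turn": 0},
    {"claw": 0.4, "slide": [0.446, 0.975, 0], "turn": 0},
    {"claw": 0.4, "slide": [0.446, 0.975, 0], "turn": 0},
    {"claw": 0.4, "slide": [0.446, 0.975, 0], "turn": 0},
    {"claw": 0.4, "slide": [0.446, 0.975, 0], "turn": 0},
    {"claw": 0.4, "slide": [0.446, 0.975, 0], "turn": 0},
    {"claw": 0.4, "slide": [0.446, 0.975, 0], "turn": 0},
    {"claw": 0.4, "slide": [0, 0, 0], "turn": 0},
    {"claw": 0.4, "slide": [0, 0, 0], "turn": 0}
  ]
}}

```text
time_s: 3.8
tcp_pos: [516.1, -39.6, 231.0]
orientation: [-3.138, -0.157, 0.001]
force: [-0.4, 0.5, -0.2]
width: 51.2
```

Run:
```python
from h import *
s,R=st()
c=snap('wrist','w1.png');o,d=ray(c,320,240);print(o,d)
for n,p in dict(nb=(515.7,-39.7,84),tcp=s['tcp_pos']).items():print(n,proj(c,p))
```

```text
t 3.8 tcp [516.1 -39.6 231. ] F [-0.4  0.5 -0.2] T [0.07 0.07 0.02] w 51.2 xang 0.1 z [-0.001  0.    -1.   ]
[596.66291862 -32.44579759 373.68732796] [-0.32112563 -0.04397932 -0.94613467]
nb (np.float64(314.6915911647706), np.float64(219.52302064548542))
tcp (np.float64(313.7717286092703), np.float64(308.41329747649377))
```

View pics/w1.png

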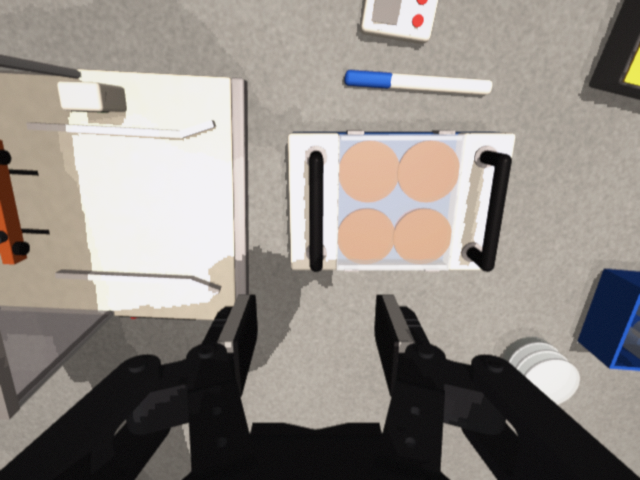

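Call:
{"op": "drive_tool", "data": {
  "moves": [
    {"claw": 0.4, "slide": [0, 0.03, 1]},
    {"claw": 0.4, "slide": [0, 0, 1]},
    {"claw": 0.4, "slide": [0, 0, 1]},
    {"claw": 0.4, "slide": [0, 0, 1]},
    {"claw": 0.4, "slide": [0, 0, 1]},
    {"claw": 0.4, "slide": [0, 0, 1]},
    {"claw": 0.4, "slide": [0, 0, 1]},
    {"claw": 0.4, "slide": [0, 0, 1]},
    {"claw": 0.4, "slide": [0, 0, 0.5]},
    {"claw": 0.4, "slide": [0, 0, 0]},
    {"claw": 0.4, "slide": [0, 0, 0]}
  ]
}}

```text
invalid input
```

Call:
{"op": "drive_tool", "data": {
  "moves": [
    {"claw": 1, "slide": [0, 0, 0]},
    {"claw": 1, "slide": [0, 0, 0]},
    {"claw": 1, "slide": [0, 0, 0]},
    {"claw": 1, "slide": [0, 0, 0]},
    {"claw": 1, "slide": [0, 0, 0]},
    {"claw": 1, "slide": [0, 0, 0]},
    {"claw": 1, "slide": [0, 0, 0]},
    {"claw": 1, "slide": [0, 0, 0]}
  ]
}}

```text
invalid input
```

Call:
{"op": "drive_tool", "data": {
  "moves": [
    {"claw": 0.4, "slide": [0, 0.03, 1], "turn": 0},
    {"claw": 0.4, "slide": [0, 0, 1], "turn": 0},
    {"claw": 0.4, "slide": [0, 0, 1], "turn": 0},
    {"claw": 0.4, "slide": [0, 0, 1], "turn": 0},
    {"claw": 0.4, "slide": [0, 0, 1], "turn": 0},
    {"claw": 0.4, "slide": [0, 0, 1], "turn": 0},
    {"claw": 0.4, "slide": [0, 0, 1], "turn": 0},
    {"claw": 0.4, "slide": [0, 0, 1], "turn": 0},
    {"claw": 0.4, "slide": [0, 0, 0.5], "turn": 0},
    {"claw": 0.4, "slide": [0, 0, 0], "turn": 0},
    {"claw": 0.4, "slide": [0, 0, 0], "turn": 0}
  ]
}}

```text
time_s: 4.95
tcp_pos: [516.9, -39.6, 62.2]
orientation: [3.137, 0.16, 0.002]
force: [0.2, 0.5, 0.3]
width: 50.9
```

Call:
{"op": "drive_tool", "data": {
  "moves": [
    {"claw": 1, "slide": [0, 0, 0], "turn": 0},
    {"claw": 1, "slide": [0, 0, 0], "turn": 0},
    {"claw": 1, "slide": [0, 0, 0], "turn": 0},
    {"claw": 1, "slide": [0, 0, 0], "turn": 0},
    {"claw": 1, "slide": [0, 0, 0], "turn": 0},
    {"claw": 1, "slide": [0, 0, 0], "turn": 0},
    {"claw": 1, "slide": [0, 0, 0], "turn": 0},
    {"claw": 1, "slide": [0, 0, 0], "turn": 0}
  ]
}}

```text
time_s: 5.75
tcp_pos: [517.0, -39.8, 62.1]
orientation: [3.138, 0.159, 0.002]
force: [-1.4, 1.1, 4.7]
width: 9.6
```

```bash
python3 -c "
from h import *
st()"
```

```text
t 5.75 tcp [517.  -39.8  62.1] F [-1.4  1.1  4.7] T [ 0.24  0.53 -0.03] w 9.6 xang 0.1014 z [ 0.001  0.    -1.   ]
```

Call:
{"op": "drive_tool", "data": {
  "moves": [
    {"claw": 1, "slide": [0, 0, -0.2], "turn": 0},
    {"claw": 1, "slide": [0, 0, -0.2], "turn": 0},
    {"claw": 1, "slide": [0, 0, -0.2], "turn": 0},
    {"claw": 1, "slide": [0, 0, -0.2], "turn": 0},
    {"claw": 1, "slide": [0, 0, -0.2], "turn": 0},
    {"claw": 1, "slide": [0, 0, -0.2], "turn": 0},
    {"claw": 1, "slide": [0, 0, 0], "turn": 0},
    {"claw": 1, "slide": [0, 0, 0], "turn": 0}
  ]
}}

```text
time_s: 6.55
tcp_pos: [516.4, -39.7, 85.3]
orientation: [-3.137, -0.159, -0.0]
force: [0.7, -0.1, -6.3]
width: 10.0
```

Run:
```python
from h import *
st();c=snap('side')
cv2.imwrite('pics/s2.png',cv2.resize(c['image'][130:330,170:440],None,fx=2.9,fy=2.9,interpolation=cv2.INTER_CUBIC))
```

```text
t 6.55 tcp [516.4 -39.7  85.3] F [ 0.7 -0.1 -6.3] T [0.42 0.08 0.02] w 10.0 xang 0.101 z [ 0.  0. -1.]
```

View pics/s2.png

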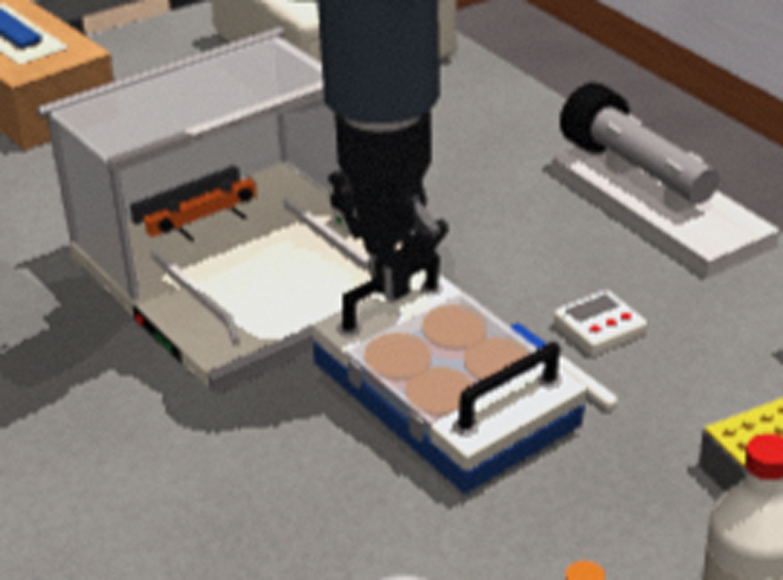

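Call:
{"op": "drive_tool", "data": {
  "moves": [
    {"claw": 1, "slide": [-0.047, -0.15, 0], "turn": 0.086},
    {"claw": 1, "slide": [-0.047, -0.15, 0], "turn": 0.086},
    {"claw": 1, "slide": [-0.047, -0.15, 0], "turn": 0.086},
    {"claw": 1, "slide": [-0.047, -0.15, 0], "turn": 0.086},
    {"claw": 1, "slide": [-0.047, -0.15, 0], "turn": 0.086},
    {"claw": 1, "slide": [-0.047, -0.15, 0], "turn": 0},
    {"claw": 1, "slide": [-0.047, -0.15, 0], "turn": 0},
    {"claw": 1, "slide": [-0.047, -0.15, 0], "turn": 0},
    {"claw": 1, "slide": [-0.047, -0.15, 0], "turn": 0},
    {"claw": 1, "slide": [-0.047, -0.15, 0], "turn": 0},
    {"claw": 1, "slide": [-0.047, -0.15, 0], "turn": 0},
    {"claw": 1, "slide": [-0.047, -0.15, 0], "turn": 0},
    {"claw": 1, "slide": [-0.047, -0.15, 0], "turn": 0},
    {"claw": 1, "slide": [-0.047, -0.15, 0], "turn": 0},
    {"claw": 1, "slide": [-0.047, -0.15, 0], "turn": 0},
    {"claw": 1, "slide": [-0.047, -0.15, 0], "turn": 0},
    {"claw": 1, "slide": [-0.047, -0.15, 0], "turn": 0},
    {"claw": 1, "slide": [-0.047, -0.15, 0], "turn": 0},
    {"claw": 1, "slide": [-0.047, -0.15, 0], "turn": 0},
    {"claw": 1, "slide": [0, 0, 0], "turn": 0}
  ]
}}

```text
time_s: 8.6
tcp_pos: [495.2, 16.4, 85.3]
orientation: [-3.141, -0.079, -0.0]
force: [-0.0, -0.2, -7.4]
width: 9.6
```

Run:
```python
from h import *
s,R=st();mid=np.array([494.,28.8]);yw=1.6187;hx=np.array([np.cos(yw),np.sin(yw)]);hy=np.array([-hx[1],hx[0]])
print('bar hood',(s['tcp_pos'][:2]-mid)@hx,(s['tcp_pos'][:2]-mid)@hy)
c=snap('top');cv2.imwrite('pics/t2.png',cv2.resize(c['image'][165:315,180:380],None,fx=4,fy=4,interpolation=cv2.INTER_CUBIC))
```

```text
t 8.6 tcp [495.2  16.4  85.3] F [-0.  -0.2 -7.4] T [0.46 0.03 0.02] w 9.6 xang 0.05 z [ 0.  0. -1.]
bar hood -12.433491634588792 -0.6201413742398881
```

View pics/t2.png

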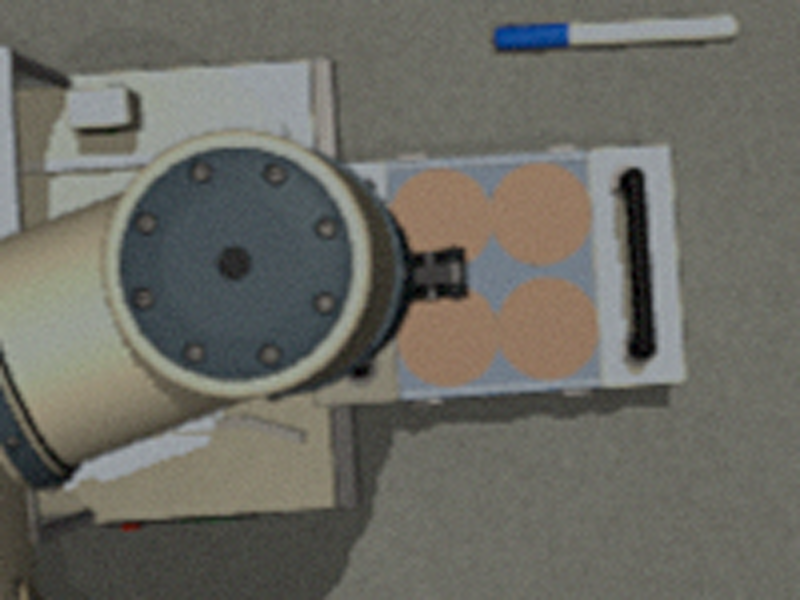

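Call:
{"op": "drive_tool", "data": {
  "moves": [
    {"claw": 1, "slide": [0, 0, 0.06], "turn": 0},
    {"claw": 1, "slide": [0, 0, 0.06], "turn": 0},
    {"claw": 1, "slide": [0, 0, 0.06], "turn": 0},
    {"claw": 1, "slide": [0, 0, 0.06], "turn": 0},
    {"claw": 1, "slide": [0, 0, 0], "turn": 0}
  ]
}}

```text
time_s: 9.15
tcp_pos: [495.3, 15.5, 81.1]
orientation: [3.14, 0.078, 0.0]
force: [-3.8, -1.2, 0.7]
width: 9.9
```

Call:
{"op": "drive_tool", "data": {
  "moves": [
    {"claw": 1, "slide": [0, 0, 0.03], "turn": 0},
    {"claw": 1, "slide": [0, 0, 0.03], "turn": 0},
    {"claw": 1, "slide": [0, 0, 0], "turn": 0}
  ]
}}

```text
time_s: 9.45
tcp_pos: [495.8, 15.8, 80.5]
orientation: [3.14, 0.079, 0.002]
force: [-4.6, -1.3, 7.2]
width: 9.7
```

Call:
{"op": "drive_tool", "data": {
  "moves": [
    {"claw": 1, "slide": [0, 0, -0.04], "turn": 0},
    {"claw": 0.4, "slide": [0, 0, 0], "turn": 0},
    {"claw": 0.4, "slide": [0, 0, 0], "turn": 0},
    {"claw": 0.4, "slide": [0, 0, 0], "turn": 0},
    {"claw": 0.4, "slide": [0, 0, 0], "turn": 0},
    {"claw": 0.4, "slide": [0, 0, 0], "turn": 0},
    {"claw": 0.4, "slide": [0, 0, 0], "turn": 0}
  ]
}}

```text
time_s: 10.15
tcp_pos: [495.4, 16.1, 80.1]
orientation: [-3.141, -0.078, -0.0]
force: [0.5, -0.3, -1.3]
width: 51.1
```

Call:
{"op": "drive_tool", "data": {
  "moves": [
    {"claw": 0.4, "slide": [0, 0, -0.5], "turn": 0},
    {"claw": 0.4, "slide": [0, 0, -1], "turn": 0},
    {"claw": 0.4, "slide": [0, 0, -1], "turn": 0},
    {"claw": 0.4, "slide": [0, 0, -1], "turn": 0},
    {"claw": 0.4, "slide": [0, 0, -1], "turn": 0},
    {"claw": 0.4, "slide": [0, 0, -1], "turn": 0},
    {"claw": 0.4, "slide": [0, 0.9, 0], "turn": 0},
    {"claw": 0.4, "slide": [0, 0.9, 0], "turn": 0},
    {"claw": 0.4, "slide": [0, 0.9, 0], "turn": 0},
    {"claw": 0.4, "slide": [0, 0.9, 0], "turn": 0},
    {"claw": 0.4, "slide": [0, 0.9, 0], "turn": 0},
    {"claw": 0.4, "slide": [0, 0.9, 0], "turn": 0},
    {"claw": 0.4, "slide": [0, 0.9, 0], "turn": 0},
    {"claw": 0.4, "slide": [0, 0.9, 0], "turn": 0},
    {"claw": 0.4, "slide": [0, 0, 0], "turn": 0},
    {"claw": 0.4, "slide": [0, 0, 0], "turn": 0}
  ]
}}

```text
time_s: 11.75
tcp_pos: [502.5, -127.9, 190.6]
orientation: [-3.141, -0.076, -0.001]
force: [-0.1, -1.3, 0.3]
width: 51.6
```

Run:
```python
from h import *
s,R=st();c=snap('wrist','w2.png')
t=snap('top');cv2.imwrite('pics/t3.png',t['image'])
mid=np.array([494.,28.8]);yw=1.6187;hx=np.array([np.cos(yw),np.sin(yw)]);hy=np.array([-hx[1],hx[0]])
for z,off in ((100,-12),(85,-160)):
    p=mid+hx*off;print(proj(c,(*p,z)))
g=c['image'].max(2)
```

```text
t 11.75 tcp [ 502.5 -127.9  190.6] F [-0.1 -1.3  0.3] T [0.04 0.03 0.04] w 51.6 xang 0.0487 z [ 0.001  0.    -1.   ]
(np.float64(101.44754064306727), np.float64(242.88479049836454))
(np.float64(318.87031343951963), np.float64(236.0647222027268))
```

View pics/w2.png

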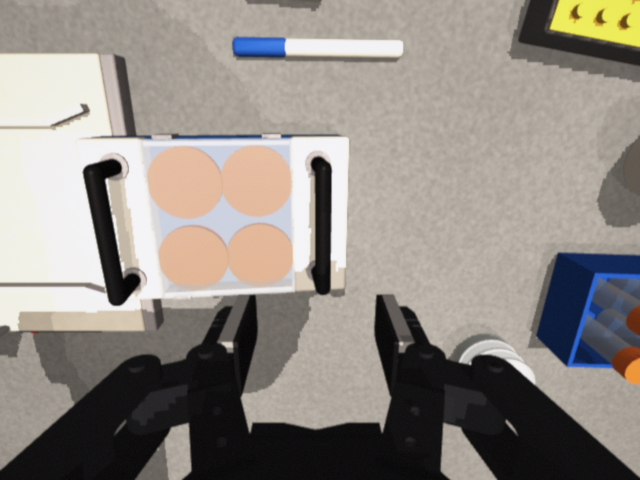

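Run:
```python
from h import *
c=snap('wrist')
mid=np.array([494.,28.8]);yw=1.6187;hx=np.array([np.cos(yw),np.sin(yw)]);hy=np.array([-hx[1],hx[0]])
f=lambda p:np.round(((p[:2]-mid)@hx,(p[:2]-mid)@hy),1)
def comp(c,roi,zs):
    g=c['image'].max(2);x0,x1,y0,y1=roi
    m=np.zeros_like(g);m[y0:y1,x0:x1]=(g[y0:y1,x0:x1]<45)
    n,l,s,ce=cv2.connectedComponentsWithStats(m)
    for i in range(1,n):
        if s[i,4]>60:
            v,u=np.nonzero(l==i);r=cv2.minAreaRect(np.c_[u,v].astype(np.float32))
            z=zs[0] if r[0][0]<(x0+x1)/2 else zs[1];p=onz(c,*r[0],z);print(s[i],f(p),p.round(1),r[1:])
print('wrist');comp(c,(80,335,145,303),(99,84))
t=cv2.imread('pics/t3.png');c2=snap('top');c2['image']=t
for q in ((129,140),(158,329)):print('sill w',f(onz(c,*q,20)))
for q in ((321,162),(322,290)):print('tailbar ends',f(onz(c,*q,84)))
for q in ((95,172),(118,299)):print('nosebar ends',f(onz(c,*q,99)))
for q in ((70,127),(70,285),):print('rail',f(onz(c,*q,30)))
```

```text
wrist
[ 312  158   20  136 1979] [-161.3   -7.7] [ 509.4 -131.9   84. ] ((18.999996185302734, 134.99996948242188), 0.0)
[  85  160   55  143 2969] [-20.   -7.7] [502.6   9.2  99. ] ((142.4224090576172, 37.13067626953125), 80.86982727050781)
sill w [ -1.3 -62.8]
sill w [ -1.  118.5]
tailbar ends [-160.6  -52.5]
tailbar ends [-162.    43.3]
nosebar ends [-15.6 -47.7]
nosebar ends [-14.9  43.2]
rail [ 39.3 -73.4]
rail [68.6 65.7]
```

Call:
{"op": "drive_tool", "data": {
  "moves": [
    {"claw": 0.4, "slide": [0.18, 0.2, 0], "turn": 0},
    {"claw": 0.4, "slide": [0, 0, 1], "turn": 0},
    {"claw": 0.4, "slide": [0, 0, 1], "turn": 0},
    {"claw": 0.4, "slide": [0, 0, 1], "turn": 0},
    {"claw": 0.4, "slide": [0, 0, 1], "turn": 0},
    {"claw": 0.4, "slide": [0, 0, 1], "turn": 0},
    {"claw": 0.4, "slide": [0, 0, 1], "turn": 0},
    {"claw": 0.4, "slide": [0, 0, 0.3], "turn": 0},
    {"claw": 0.4, "slide": [0, 0, 0], "turn": 0}
  ]
}}

```text
time_s: 12.85
tcp_pos: [505.9, -131.6, 63.5]
orientation: [3.14, 0.078, -0.003]
force: [0.1, 0.2, 0.1]
width: 51.1
```

Call:
{"op": "drive_tool", "data": {
  "moves": [
    {"claw": 1, "slide": [0, 0, 0], "turn": 0},
    {"claw": 1, "slide": [0, 0, 0], "turn": 0},
    {"claw": 1, "slide": [0, 0, 0], "turn": 0},
    {"claw": 1, "slide": [0, 0, 0], "turn": 0},
    {"claw": 1, "slide": [0, 0, 0], "turn": 0},
    {"claw": 1, "slide": [0, 0, 0], "turn": 0},
    {"claw": 1, "slide": [0, 0, 0], "turn": 0},
    {"claw": 1, "slide": [0, 0, 0], "turn": 0}
  ]
}}

```text
time_s: 13.65
tcp_pos: [507.1, -131.8, 65.3]
orientation: [3.14, 0.079, 0.003]
force: [-0.8, 0.3, 5.7]
width: 9.5
```

```bash
python3 -c "
from h import *
st()"
```

```text
t 13.65 tcp [ 507.1 -131.8   65.3] F [-0.8  0.3  5.7] T [ 0.08  0.27 -0.04] w 9.5 xang 0.05 z [ 0.002 -0.001 -1.   ]
```

Call:
{"op": "drive_tool", "data": {
  "moves": [
    {"claw": 1, "slide": [0, -0.05, -0.1], "turn": 0},
    {"claw": 1, "slide": [0, -0.05, -0.1], "turn": 0},
    {"claw": 1, "slide": [0, -0.05, -0.1], "turn": 0},
    {"claw": 1, "slide": [0, -0.05, -0.1], "turn": 0},
    {"claw": 1, "slide": [0, -0.05, -0.1], "turn": 0},
    {"claw": 1, "slide": [0, -0.05, -0.1], "turn": 0},
    {"claw": 1, "slide": [0, -0.05, -0.1], "turn": 0},
    {"claw": 1, "slide": [0, -0.05, -0.1], "turn": 0},
    {"claw": 1, "slide": [0, -0.05, -0.1], "turn": 0},
    {"claw": 1, "slide": [0, -0.05, -0.1], "turn": 0},
    {"claw": 1, "slide": [0, 0, 0], "turn": 0}
  ]
}}

```text
time_s: 14.75
tcp_pos: [505.8, -121.4, 84.4]
orientation: [-3.14, -0.078, -0.001]
force: [-0.5, 0.5, -4.6]
width: 9.7
```

Run:
```python
from h import *
st();c=snap('side')
cv2.imwrite('pics/s3.png',cv2.resize(c['image'][170:310,200:400],None,fx=4,fy=4,interpolation=cv2.INTER_CUBIC))
```

```text
t 14.75 tcp [ 505.8 -121.4   84.4] F [-0.5  0.5 -4.6] T [-0.03  0.06  0.03] w 9.7 xang 0.0498 z [ 0.  0. -1.]
```

View pics/s3.png

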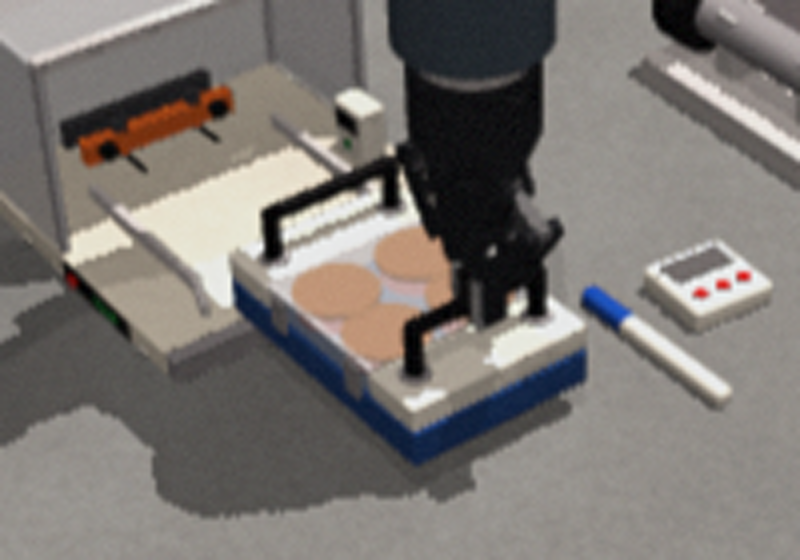

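Call:
{"op": "drive_tool", "data": {
  "moves": [
    {"claw": 1, "slide": [-0.01, -0.15, -0.07], "turn": 0},
    {"claw": 1, "slide": [-0.01, -0.2, 0], "turn": 0},
    {"claw": 1, "slide": [-0.01, -0.2, 0], "turn": 0},
    {"claw": 1, "slide": [-0.01, -0.2, 0], "turn": 0},
    {"claw": 1, "slide": [-0.01, -0.2, 0], "turn": 0},
    {"claw": 1, "slide": [-0.01, -0.2, 0], "turn": 0},
    {"claw": 1, "slide": [-0.01, -0.2, 0], "turn": 0},
    {"claw": 1, "slide": [-0.01, -0.2, 0], "turn": 0},
    {"claw": 1, "slide": [-0.01, -0.2, 0], "turn": 0},
    {"claw": 1, "slide": [-0.01, -0.2, 0], "turn": 0}
  ]
}}

```text
time_s: 15.8
tcp_pos: [501.7, -82.4, 85.4]
orientation: [-3.141, -0.078, 0.0]
force: [-0.4, -0.0, -4.8]
width: 9.9
```

Run:
```python
from h import *
st();snap('wrist','w3.png')
```

```text
t 15.8 tcp [501.7 -82.4  85.4] F [-0.4 -0.  -4.8] T [-0.57 -0.11 -0.04] w 9.9 xang 0.0497 z [-0.  0. -1.]
```

View pics/w3.png

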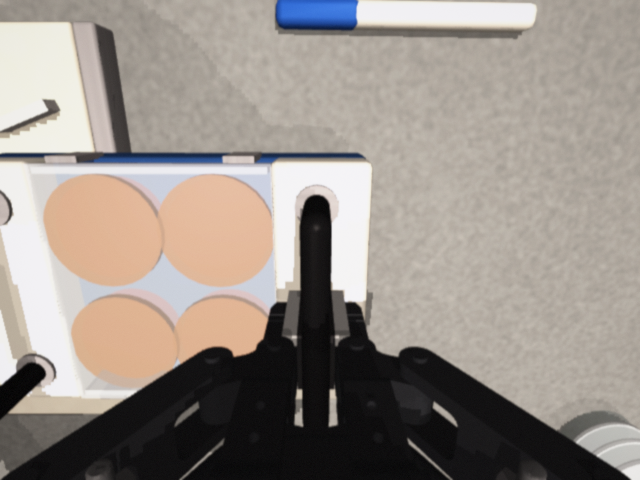

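Call:
{"op": "drive_tool", "data": {
  "moves": [
    {"claw": 1, "slide": [0, -0.2, 0], "turn": 0},
    {"claw": 1, "slide": [0, -0.2, 0], "turn": 0},
    {"claw": 1, "slide": [0, -0.2, 0], "turn": 0},
    {"claw": 1, "slide": [0, -0.2, 0], "turn": 0},
    {"claw": 1, "slide": [0, -0.2, 0], "turn": 0}
  ]
}}

```text
time_s: 16.35
tcp_pos: [500.8, -62.4, 85.5]
orientation: [3.141, 0.078, -0.0]
force: [-0.2, 0.1, -6.0]
width: 10.2
```

Call:
{"op": "drive_tool", "data": {
  "moves": [
    {"claw": 1, "slide": [0, -0.2, 0], "turn": 0},
    {"claw": 1, "slide": [0, -0.2, 0], "turn": 0},
    {"claw": 1, "slide": [0, -0.2, 0], "turn": 0},
    {"claw": 1, "slide": [0, -0.2, 0], "turn": 0},
    {"claw": 1, "slide": [0, -0.2, 0], "turn": 0},
    {"claw": 1, "slide": [0, -0.2, 0], "turn": 0}
  ]
}}

```text
time_s: 16.95
tcp_pos: [499.6, -38.5, 85.5]
orientation: [3.141, 0.078, -0.0]
force: [-0.2, -0.4, -5.0]
width: 9.8
```

Call:
{"op": "drive_tool", "data": {
  "moves": [
    {"claw": 1, "slide": [0, -0.2, 0], "turn": 0},
    {"claw": 1, "slide": [0, -0.2, 0], "turn": 0},
    {"claw": 1, "slide": [0, -0.2, 0], "turn": 0},
    {"claw": 1, "slide": [0, -0.2, 0], "turn": 0},
    {"claw": 1, "slide": [0, -0.2, 0], "turn": 0},
    {"claw": 1, "slide": [0, -0.2, 0], "turn": 0},
    {"claw": 1, "slide": [0, -0.2, 0], "turn": 0},
    {"claw": 1, "slide": [0, -0.2, 0], "turn": 0},
    {"claw": 1, "slide": [0, -0.2, 0], "turn": 0}
  ]
}}

```text
time_s: 17.85
tcp_pos: [497.8, -2.5, 85.5]
orientation: [3.141, 0.078, -0.0]
force: [1.1, -0.9, -4.6]
width: 9.5
```

Call:
{"op": "drive_tool", "data": {
  "moves": [
    {"claw": 1, "slide": [0, -0.2, 0], "turn": 0},
    {"claw": 1, "slide": [0, -0.2, 0], "turn": 0},
    {"claw": 1, "slide": [0, -0.2, 0], "turn": 0},
    {"claw": 1, "slide": [0, -0.2, 0], "turn": 0},
    {"claw": 1, "slide": [0, -0.2, 0], "turn": 0},
    {"claw": 1, "slide": [0, -0.2, 0], "turn": 0},
    {"claw": 1, "slide": [0, -0.2, 0], "turn": 0},
    {"claw": 1, "slide": [0, -0.2, 0], "turn": 0},
    {"claw": 1, "slide": [0, -0.2, 0], "turn": 0}
  ]
}}

```text
time_s: 18.75
tcp_pos: [496.1, 33.4, 85.5]
orientation: [3.141, 0.078, -0.0]
force: [0.5, -0.7, -5.3]
width: 9.8
```

Run:
```python
from h import *
st();c=snap('side')
cv2.imwrite('pics/s4.png',cv2.resize(c['image'][150:290,180:380],None,fx=4,fy=4,interpolation=cv2.INTER_CUBIC))
```

```text
t 18.75 tcp [496.1  33.4  85.5] F [ 0.5 -0.7 -5.3] T [-0.6  -0.09  0.04] w 9.8 xang 0.0496 z [-0. -0. -1.]
```

View pics/s4.png

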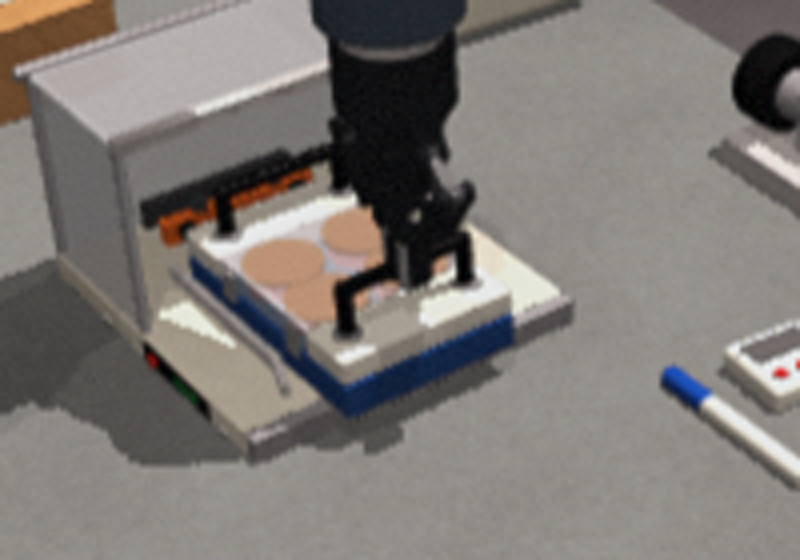

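Call:
{"op": "drive_tool", "data": {
  "moves": [
    {"claw": 1, "slide": [0, -0.15, 0], "turn": 0},
    {"claw": 1, "slide": [0, -0.15, 0], "turn": 0},
    {"claw": 1, "slide": [0, -0.15, 0], "turn": 0},
    {"claw": 1, "slide": [0, -0.15, 0], "turn": 0},
    {"claw": 1, "slide": [0, -0.15, 0], "turn": 0},
    {"claw": 1, "slide": [0, -0.15, 0], "turn": 0}
  ]
}}

```text
time_s: 19.4
tcp_pos: [495.2, 51.3, 85.5]
orientation: [3.141, 0.078, -0.0]
force: [-0.2, -0.7, -5.2]
width: 9.6
```

Call:
{"op": "drive_tool", "data": {
  "moves": [
    {"claw": 1, "slide": [0, -0.1, 0], "turn": 0},
    {"claw": 1, "slide": [0, -0.1, 0], "turn": 0},
    {"claw": 1, "slide": [0, -0.1, 0], "turn": 0},
    {"claw": 1, "slide": [0, -0.1, 0], "turn": 0},
    {"claw": 1, "slide": [0, -0.1, 0], "turn": 0},
    {"claw": 1, "slide": [0, 0, 0], "turn": 0}
  ]
}}

```text
time_s: 20.0
tcp_pos: [494.7, 61.5, 85.4]
orientation: [-3.14, -0.078, -0.0]
force: [-0.1, -0.0, -6.0]
width: 9.6
```

Call:
{"op": "drive_tool", "data": {
  "moves": [
    {"claw": 1, "slide": [0, 0, 0.04], "turn": 0},
    {"claw": 1, "slide": [0, 0, 0.04], "turn": 0},
    {"claw": 1, "slide": [0, 0, 0.04], "turn": 0},
    {"claw": 1, "slide": [0, 0, 0], "turn": 0}
  ]
}}

```text
time_s: 20.4
tcp_pos: [494.8, 60.9, 83.5]
orientation: [3.14, 0.078, 0.001]
force: [-2.4, -1.6, 0.0]
width: 9.4
```

Call:
{"op": "drive_tool", "data": {
  "moves": [
    {"claw": 1, "slide": [0, -0.06, 0], "turn": 0},
    {"claw": 1, "slide": [0, -0.06, 0], "turn": 0},
    {"claw": 1, "slide": [0, -0.06, 0], "turn": 0},
    {"claw": 1, "slide": [0, -0.06, 0], "turn": 0},
    {"claw": 1, "slide": [0, -0.06, 0], "turn": 0}
  ]
}}

```text
time_s: 20.9
tcp_pos: [494.7, 67.2, 83.3]
orientation: [-3.141, -0.078, -0.001]
force: [-0.5, -1.8, -4.4]
width: 9.9
```

Call:
{"op": "drive_tool", "data": {
  "moves": [
    {"claw": 1, "slide": [0, -0.05, 0], "turn": 0},
    {"claw": 1, "slide": [0, -0.05, 0], "turn": 0},
    {"claw": 1, "slide": [0, -0.05, 0], "turn": 0}
  ]
}}

```text
time_s: 21.2
tcp_pos: [494.2, 70.1, 83.0]
orientation: [3.141, 0.078, -0.0]
force: [-0.2, -3.8, -0.2]
width: 9.5
```

Call:
{"op": "drive_tool", "data": {
  "moves": [
    {"claw": 1, "slide": [0, -0.05, 0], "turn": 0},
    {"claw": 1, "slide": [0, -0.05, 0], "turn": 0}
  ]
}}

```text
time_s: 21.4
tcp_pos: [494.1, 72.1, 83.0]
orientation: [3.141, 0.078, -0.0]
force: [-0.4, -2.5, -0.7]
width: 9.6
```

Call:
{"op": "drive_tool", "data": {
  "moves": [
    {"claw": 1, "slide": [0, -0.03, 0], "turn": 0},
    {"claw": 1, "slide": [0, -0.03, 0], "turn": 0}
  ]
}}

```text
time_s: 21.6
tcp_pos: [494.0, 73.3, 83.1]
orientation: [-3.141, -0.078, 0.0]
force: [0.6, -2.5, -0.6]
width: 9.6
```

Call:
{"op": "drive_tool", "data": {
  "moves": [
    {"claw": 1, "slide": [0, -0.03, 0], "turn": 0},
    {"claw": 1, "slide": [0, -0.03, 0], "turn": 0}
  ]
}}

```text
time_s: 21.8
tcp_pos: [493.9, 74.4, 83.1]
orientation: [3.14, 0.078, -0.0]
force: [0.2, -5.5, -1.3]
width: 9.7
```

Call:
{"op": "drive_tool", "data": {
  "moves": [
    {"claw": 1, "slide": [0, -0.02, 0], "turn": 0},
    {"claw": 1, "slide": [0, 0, 0], "turn": 0}
  ]
}}

```text
time_s: 22.0
tcp_pos: [493.9, 74.4, 83.0]
orientation: [3.14, 0.078, -0.001]
force: [-0.3, -4.8, -0.5]
width: 9.8
```

Call:
{"op": "drive_tool", "data": {
  "moves": [
    {"claw": 1, "slide": [0, -0.02, 0], "turn": 0},
    {"claw": 1, "slide": [0, 0, 0], "turn": 0}
  ]
}}

```text
time_s: 22.2
tcp_pos: [493.8, 74.4, 83.0]
orientation: [3.139, 0.078, -0.001]
force: [1.0, -6.4, -0.5]
width: 10.0
```

Call:
{"op": "drive_tool", "data": {
  "moves": [
    {"claw": 1, "slide": [0, -0.02, 0], "turn": 0},
    {"claw": 1, "slide": [0, -0.02, 0], "turn": 0},
    {"claw": 1, "slide": [0, 0, 0], "turn": 0}
  ]
}}

```text
time_s: 22.5
tcp_pos: [493.7, 74.4, 83.0]
orientation: [3.138, 0.078, -0.001]
force: [1.9, -9.9, -0.9]
width: 9.7
```

Call:
{"op": "drive_tool", "data": {
  "moves": [
    {"claw": 1, "slide": [0, -0.02, 0], "turn": 0},
    {"claw": 1, "slide": [0, 0, 0], "turn": 0}
  ]
}}

```text
time_s: 22.7
tcp_pos: [493.7, 74.4, 83.1]
orientation: [3.137, 0.078, -0.002]
force: [1.8, -11.1, -0.3]
width: 9.7
```

Call:
{"op": "drive_tool", "data": {
  "moves": [
    {"claw": 1, "slide": [0, -0.02, 0], "turn": 0},
    {"claw": 1, "slide": [0, -0.01, 0], "turn": 0},
    {"claw": 1, "slide": [0, 0, 0], "turn": 0},
    {"claw": 1, "slide": [0, 0, 0], "turn": 0},
    {"claw": 1, "slide": [0, 0, 0], "turn": 0}
  ]
}}

```text
time_s: 23.2
tcp_pos: [493.7, 74.5, 83.2]
orientation: [3.136, 0.078, -0.002]
force: [1.8, -13.4, 0.5]
width: 9.7
```

```bash
python3 -c "
from h import *
st()"
```

```text
t 23.2 tcp [493.7  74.5  83.2] F [  1.8 -13.4   0.5] T [-4.52 -0.7   0.05] w 9.7 xang 0.0497 z [-0.001 -0.004 -1.   ]
```

Call:
{"op": "drive_tool", "data": {
  "moves": [
    {"claw": 1, "slide": [0, 0.05, 0], "turn": 0},
    {"claw": 1, "slide": [0, 0.05, 0], "turn": 0},
    {"claw": 1, "slide": [0, 0, 0], "turn": 0}
  ]
}}

```text
time_s: 23.5
tcp_pos: [493.8, 74.3, 83.1]
orientation: [3.14, 0.078, -0.001]
force: [-0.0, -6.2, -0.7]
width: 9.5
```

Call:
{"op": "drive_tool", "data": {
  "moves": [
    {"claw": 0.35, "slide": [0, 0, 0], "turn": 0},
    {"claw": 0.35, "slide": [0, 0, 0], "turn": 0},
    {"claw": 0.35, "slide": [0, 0, 0], "turn": 0},
    {"claw": 0.35, "slide": [0, 0, 0], "turn": 0},
    {"claw": 0.35, "slide": [0, 0, 0], "turn": 0},
    {"claw": 0.35, "slide": [0, 0, 0], "turn": 0},
    {"claw": 0.35, "slide": [0, 0, 0], "turn": 0}
  ]
}}

```text
time_s: 24.2
tcp_pos: [494.0, 75.1, 83.1]
orientation: [-3.14, -0.078, -0.0]
force: [0.5, 0.1, 0.3]
width: 55.3
```

Call:
{"op": "drive_tool", "data": {
  "moves": [
    {"claw": 0.35, "slide": [0, 0, -0.5], "turn": 0},
    {"claw": 0.35, "slide": [0, 0, -1], "turn": 0},
    {"claw": 0.35, "slide": [0, 0, -1], "turn": 0},
    {"claw": 0.35, "slide": [0, 0, -1], "turn": 0},
    {"claw": 0.35, "slide": [0, 0, -1], "turn": 0},
    {"claw": 0.35, "slide": [0, 1, -0.5], "turn": 0},
    {"claw": 0.35, "slide": [0, 1, 0], "turn": 0},
    {"claw": 0.35, "slide": [0, 1, 0], "turn": 0},
    {"claw": 0.35, "slide": [0, 1, 0], "turn": 0},
    {"claw": 0.35, "slide": [0, 1, 0], "turn": 0},
    {"claw": 0.35, "slide": [0, 1, 0], "turn": 0},
    {"claw": 0.35, "slide": [0, 0, 0], "turn": 0}
  ]
}}

```text
time_s: 25.4
tcp_pos: [500.0, -46.5, 183.9]
orientation: [3.14, 0.075, 0.001]
force: [-0.5, -0.3, 0.1]
width: 55.5
```

Run:
```python
from h import *
st();snap('wrist','w5.png');c=snap('top')
cv2.imwrite('pics/t5.png',cv2.resize(c['image'][165:315,110:310],None,fx=4,fy=4,interpolation=cv2.INTER_CUBIC))
```

```text
t 25.4 tcp [500.  -46.5 183.9] F [-0.5 -0.3  0.1] T [ 0.   -0.02  0.06] w 55.5 xang 0.0475 z [ 0.001 -0.    -1.   ]
```

View pics/w5.png

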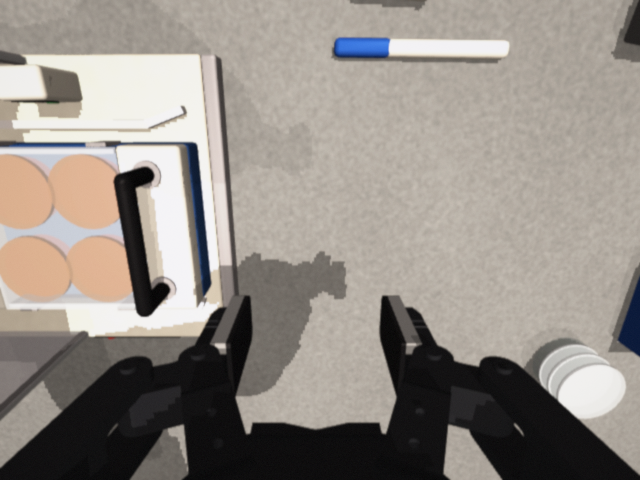

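Run:
```python
from h import *
c=snap('wrist');im=c['image'].astype(int)
mid=np.array([494.,28.8]);yw=1.6187;hx=np.array([np.cos(yw),np.sin(yw)]);hy=np.array([-hx[1],hx[0]])
f=lambda p:((p[:2]-mid)@hx,(p[:2]-mid)@hy)
T=[];S=[]
for v in range(160,285,4):
    b=(im[v,150:225,0]-im[v,150:225,2]>35)&(im[v,150:225,2]<70)
    k=np.nonzero(b)[0]
    if len(k):T.append(f(onz(c,150+k[-1]+1,v,20)))
for v in range(70,250,4):
    d=np.abs(np.diff(cv2.GaussianBlur(c['image'],(3,3),0)[v,212:242].astype(int).sum(1)));S.append(f(onz(c,212.5+d.argmax(),v,20)))
for n,P in(('tail',T),('sill',S)):
    P=np.float32(P);vx,vy,x,y=cv2.fitLine(P,cv2.DIST_HUBER,0,.01,.01).ravel();print(n,len(P),np.median(P[:,0]),'ang deg',np.degrees(np.arctan(vx/vy)))
```

```text
tail 32 23.083923 ang deg -1.3502848
sill 45 0.2876104 ang deg -0.10463599
```

View pics/t5.png

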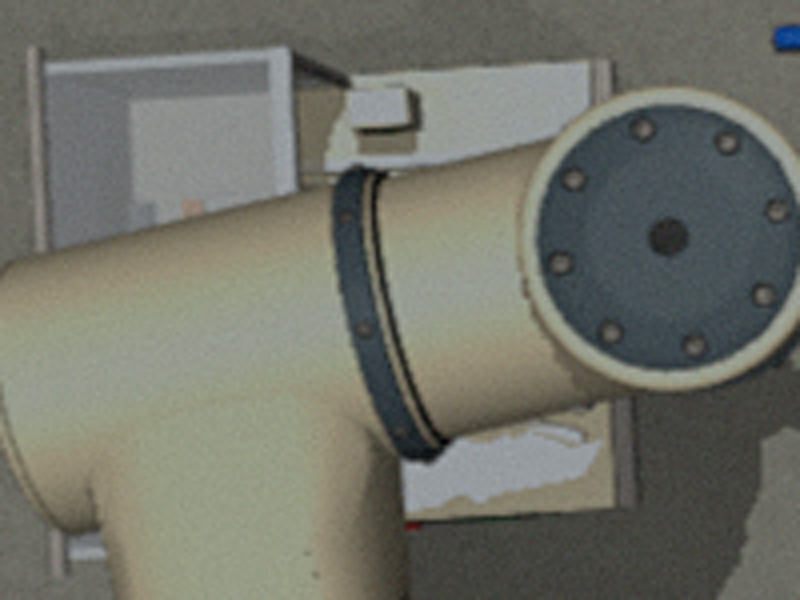

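Call:
{"op": "drive_tool", "data": {
  "moves": [
    {"claw": 0.35, "slide": [0, 1, 0], "turn": 0},
    {"claw": 0.35, "slide": [0, 1, 0], "turn": 0},
    {"claw": 0.35, "slide": [0, 1, 0], "turn": 0},
    {"claw": 0.35, "slide": [0, 1, 0], "turn": 0},
    {"claw": 0.35, "slide": [0, 1, 0], "turn": 0},
    {"claw": 0.35, "slide": [0, 1, 0], "turn": 0},
    {"claw": 0.35, "slide": [0, 1, 0], "turn": 0},
    {"claw": 0.35, "slide": [0, 1, 0], "turn": 0},
    {"claw": 0.35, "slide": [0, 1, 0], "turn": 0},
    {"claw": 0.35, "slide": [0, 0, 0], "turn": 0}
  ]
}}

```text
time_s: 26.55
tcp_pos: [509.1, -225.5, 183.0]
orientation: [3.14, 0.076, -0.0]
force: [-0.4, -0.0, -0.0]
width: 55.8
```

Run:
```python
from h import *
st();c=snap('top');im=c['image'].astype(int)
cv2.imwrite('pics/t6.png',cv2.resize(c['image'][165:315,110:310],None,fx=4,fy=4,interpolation=cv2.INTER_CUBIC))
mid=np.array([494.,28.8]);yw=1.6187;hx=np.array([np.cos(yw),np.sin(yw)]);hy=np.array([-hx[1],hx[0]])
f=lambda p:((p[:2]-mid)@hx,(p[:2]-mid)@hy)
g=c['image'].max(2);m=(g<60).astype(np.uint8);k=np.zeros_like(m);k[205:275,215:262]=1;m*=k
n,l,s,ce=cv2.connectedComponentsWithStats(m)
for i in range(1,n):
    if s[i,4]>60:
        v,u=np.nonzero(l==i);P=np.float32([f(onz(c,a,b,102)) for a,b in zip(u,v)])
        vx,vy,x,y=cv2.fitLine(P,cv2.DIST_HUBER,0,.01,.01).ravel();print(s[i],x,y,'len',np.ptp(P[:,1]),'ang',np.degrees(np.arctan(vx/vy)))
```

```text
t 26.55 tcp [ 509.1 -225.5  183. ] F [-0.4 -0.  -0. ] T [ 0.02 -0.07 -0.03] w 55.8 xang 0.0486 z [-0. -0. -1.]
[237 215  10  48 234] 44.193897 4.1398435 len 98.236496 ang -0.21622078
```

```bash
python3 -c "
from cell import arm
print(arm.finish_job())"
```

```text
the job is handed in; nothing more can be done
None
```

The carrier is in the warm hood, pressed against the buffers, let go, and the job is handed in at about 27 s of the 72 s; no verdict came back.

**What I did**
- I lifted the nose by its handle and set it on the plate's front edge with the tail still on the bench.
- I re-gripped at the tail handle, raised the tail to plate height and slid the carrier between the rails.
- I pressed it against the buffers to 13.4 N at the wrist. Sliding friction was about 3 N of that, so roughly 10 N reached the stop.
- I eased off to 6 N, opened the gripper and withdrew. The wrist force then read about 0.

**Last checks**
- **Depth:** forward motion stopped with the nose about 220 mm in, where the orange bar seen from above put the buffer faces (220 mm). The tail is about 20 mm behind the front edge; the wrist camera read 23 mm.
- **Squareness:** the two measurements disagree. The top camera gave the tail handle 0.2° off square, and the wrist camera gave the tail edge about 1.3° off. Both are under the 2° limit.
- **Not checked:** I could not view a last overhead picture because the viewing limit was reached. I did not see directly that both buffers are touched, and I did not measure the final flatness or the neighbouring things again. The later pictures showed nothing displaced.

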